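# Clip the carry handle onto the sample canister and carry it to the transfer tray

### The arm

A 6-joint arm with a two-finger parallel gripper is mounted at the origin on the work surface. World frame = base frame: x ahead of the robot, y to its left, z up, the work surface at z = 0. Lengths are in m, angles in rad, forces in N, time in s.
With the tool pointing down it reaches from about 0.425 to 0.925 m from the base axis. Payload 12.5 kg.
Tool frame: the origin (TCP) lies midway between the tips of the shut fingers; the grasp point (between the pads) lies 19 mm behind it; z points along the fingers, y is the direction in which the jaws open and shut (so a half turn about z gives the same grasp; the last joint's range is limited). The gripper opens to 85 mm and grips with 20 to 120 N. Pads are 22 mm wide; open, the fingers measure 114 mm over their backs; the gripper's body (76 mm by 85 mm) begins 54 mm behind the grasp point. The pads swing forward as they close: fully open they stand 13 mm farther back than shut.
Start: joints at [1.077, 0.491, 1.559, -0, 1.092, -0.106], TCP at [0.236, 0.579, 0.231] pointing down, gripper open.
Joint ranges: [-3.1, 3.1], [-0.84, 2.19], [0.05, 2.79], [-1.13, 4.28], [0.06, 2.93], [-2.69, 2.69]. Speed limits (rad/s): [2.22, 2.22, 2.79, 3.14, 3.14, 3.14].

### API

Orientations are given as a 3x3 rotation matrix whose columns are the frame's x, y, z axes.
In Python, from plant import readout, eyes, finish_job gives the robot as it stands.
- The arm moves only by the shell command python3 -m handwheel 'ROWS'. ROWS is JSON, one flat list of numbers, 7 for each row, row after row: the shift along the tool's x, y, z in cm, then the turn, a rotation vector about the tool's x, y, z in rad, then the gripper command: -1 is fully open, 1 is shut, values between are in proportion. In form: [tx, ty, tz, ax, ay, az, gripper, tx, ty, tz, ax, ay, az, gripper, ...]. A call has 1 to 10 rows; each row is the pose to reach, as a shift and turn from the pose commanded when the call began, along the tool's axes at that moment; what a row does not reach only later rows make up. A row lasts 1/12 s, in which the tool goes at most 41.7 mm and 7.16 degrees, less where a joint would pass 70% of its speed; a pose out of reach is approached as far as the arm can. A call with a gripper value outside its range is refused whole. The fingers move at their own pace and stop on an object; the grip force is fixed at half the most. Time passes only in rows, so rows that repeat a pose let the fingers close. It gives the time, the measured TCP pose, the force and the opening at its end, in the units of the state.
- readout.get_state(): the state, without advancing time (a new reading comes with each control period).
- eyes.get_image(name): name is "side" or "top"; returns the picture (420x560x3 uint8, blue, green, red); there is no depth.
- eyes.camera_model(name): a dict with "fx", "fy", "cx", "cy" (pixels), "distortion" ([k1, k2, p1, p2, k3] as OpenCV has them; the pictures are not rectified), "world_to_cam" (4x4, takes a point from world to camera coordinates). Camera axes: x right, y down, z forward; pixel columns grow to the right and rows downward; lengths in m; the calibration is good to about 2 mm. A picture is of the moment at which its call begins. camera_model takes no time and is no camera call.
- finish_job(): hands the job in, once; it reports no verdict.
The state is a dict: "clock": time; "joints": joint angles; "dq": joint speeds; "joint_efforts": joint torques, N m; "position": TCP position; "orientation": TCP orientation; "wrist_force": force on the tool from outside, world axes, zero at the start; "torque": the same for the moment, N m; "grip_width": finger opening in m.
Only numpy, scipy, OpenCV 4.12 (cv2) and the standard library are available. Lean on these libraries where they do the work, as an engineer would, in place of code of your own. Each camera call takes 0.05 s, during which the arm holds its last target.

### The job

Take the carry handle from its white holder, press its sprung gate gently down over the lifting ring of the green-banded canister until the ring is inside and the gate snaps shut, without forcing it, then shift the handle along so that the ring hangs on the solid bar and not on the gate. Carry the canister upright by the handle into the steel tray, set it down near the middle without dropping it, and let go, leaving the handle clipped on. The canister is clean: the robot must not touch it or its ring, and the other things on the bench stay where they are.

Things in the scene. Friction and masses are not known exactly. Their poses are not given: they have to be found in the camera images.
- carry_handle: Carry handle, 175 g: closed upright D of 9 mm steel bar, 125 long (x), 59 high, with a flat-sided black rubber grip 92 x 24 x 24 on its spine (x -46 to 46). Origin: grip centre; x along the grip to the gate end, z up. Grip it from above across y, best at x about -20, clear of the ring. The bottom bar's axis is at z -42. Starts in the holder, bar down, gate end away from the robot.
- gate_point (a point): On the closed orange gate's axis (handle x 24, z -42; fixed to the handle): press here. The gate, a 6 mm rod, fills the bar from its hinge at x 2 to x 36; its free end swings only inward (up), against a spring: 3 to 7 N. A ring rod pressed on it at x 19 to 29 slips past when its axis is 18 to 25 mm above the bar axis, 24 to 31 mm after first touch: the push dies away, the gate snaps shut under it.
- gate_nose (a point): Tip of the fixed steel nose that the gate shuts against (handle x 38, z -42). The inside of the D is 25.5 mm high: the grip's underside, at z -12, stops the ring's rod when its axis is 27 mm above the bar axis, so only 2 to 9 mm of free travel remain after the snap. Axes as the handle's.
- seat (a point): On the axis of the solid bottom bar (handle x -20, z -42), where the ring should hang. The solid bar runs from x -40 to 0, its top 4.5 mm above this axis; a hanging ring's top is 31 mm below the grip's centre. Before shifting the ring here from the gate, raise the handle some 8 mm so that nothing rubs. Axes as the handle's.
- holder: White plastic holder fixed to the bench for this run, base 150 x 70 x 8 mm with two cheeks 76 mm long, 34 mm high over the bench, 13 mm apart; the handle stands between them and lifts straight out. Origin at the centre of its underside, x along the slot.
- canister: Stainless sample canister with a green band, 90 mm diameter (lid 94), 88 high to the lid's top, 0.55 to 0.85 kg, loose. Origin: centre of its underside. Upright on the lid stands a rigid lifting ring of 6 mm rod, 52 outside, 40 inside diameter, in the canister's y-z plane: its hole looks along x. So the handle's x must lie along the canister's x, either way round.
- lid_top (a point): Centre of the lid's top, 88 mm above the canister's underside, straight under the ring; a nut here is 6 mm high. The ring is screwed in on a stud by an unknown amount: its top lies 146 to 176 mm above the canister's underside, and this is not reported: it must be felt or seen. Axes as the canister's.
- tray: Square steel transfer tray with a blue liner, 190 x 190 mm outside, floor 2 mm thick, rim 16 mm high over the bench and 3 mm thick; fixed for this run. Origin at the centre of its underside.
- spare_canister: Bystander: canister of the same size with a blue band and a black knob instead of a ring (112 mm high). Origin at the centre of its underside.
- petri_stack: Bystander: stack of three clear dishes, 90 mm diameter, 46 mm high. Origin at the centre of its underside.
- wash_bottle: Bystander: white bottle with red cap and spout, 72 mm diameter, about 200 mm high. Origin at the centre of its underside.
- slide_box: Bystander: grey and green slide box 99 x 81 x 36 mm. Origin at the centre of its underside.
- loupe: Bystander: small black loupe, 38 mm diameter, 34 mm high. Origin at the centre of its underside.
- tweezer_block: Bystander, fixed: white block 45 x 90 x 40 mm with three upright tweezers, 120 mm high in all. Origin at the centre of its underside.
Not all that is in view belongs to the job. There is more than one size of the carry_handle; the job needs the smallest.

How it is judged:
On the way:
1. the canister hangs clear of the bench from the solid bar of the handle, the bar being inside the ring (height (world z) of canister above 0.022 m and contact force between carry_handle and canister above 2 N and z of seat in the frame of canister between 0.11 and 0.172 m and x of seat in the frame of canister between -0.021 and 0.021 m and y of seat in the frame of canister between -0.015 and 0.015 m), for 0.3 s.
At the end, for the whole second after the job is handed in: The green-banded canister stands upright (within 3 degrees) and at rest on the floor of the tray, its axis within 48 mm of the tray's centre, the handle still clipped in its ring (grip centre within 125 mm of the lid's centre and over 45 mm above the bench) and at rest, and the robot has let go (horizontal distance between canister and tray below 0.048 m and height (world z) of canister below 0.006 m and angle between canister's own z axis and vertical below 0.06 rad and linear speed of canister below 0.02 m/s and linear speed of carry_handle below 0.05 m/s and distance between carry_handle and lid_top below 0.125 m and height (world z) of carry_handle above 0.045 m); the robot touches nothing.
It fails at once if the gripper or arm touches the canister or its ring (contact force between any of the fingers, the arm and canister above 0.5 N).
It fails at once if the held handle is forced against the canister or its ring (over 15 N) (contact force between carry_handle and canister above 15 N and contact force between the fingers and carry_handle above 0.5 N).
It fails at once if the canister is lifted with the ring on the gate instead of the solid bar (height (world z) of canister above 0.012 m and x of lid_top in the frame of carry_handle above 0.004 m).
It fails at once if the canister is let go while it is off the bench or tray, or tipped more than about 25 degrees ((height (world z) of canister above 0.012 m and contact force between the fingers and carry_handle below 0.05 N) or angle between canister's own z axis and vertical above 0.45 rad).
It fails at once if another thing on the bench is pushed away or knocked over (distance of any of spare_canister, petri_stack, wash_bottle, slide_box, loupe from where it was at the start of the episode above 0.02 m or angle between any of spare_canister, wash_bottle's own z axis and vertical above 0.3 rad).
It also fails if it takes over 72 s, if anything falls off the work surface, if the arm or the gripper's body presses on something with over 40 N, if the wrist force passes 120 N, or if a joint passes its speed limit or range.

## Working session

There is one attempt and no reset: what is moved stays moved. The work goes in short steps, Python scripts to look and compute and a shell command to move; the robot and the scene stay as the last step left them, time stands still between calls to the robot, and variables do not carry over. Pictures are saved under pics/ and viewed, and the job is handed in when it is done.

```bash
ls; mkdir -p pics; python3 - <<'E'
from plant import readout, eyes
import cv2,json
for n in("top","side"):
    cv2.imwrite(f"pics/{n}0.png",eyes.get_image(n))
    m=eyes.camera_model(n); print({k:(v.tolist() if hasattr(v,'tolist') else v) for k,v in m.items()})
print(readout.get_state())
E
```

```text
pics
{'fx': 447.08947228881476, 'fy': 447.08947228881476, 'cx': 279.1416289637537, 'cy': 213.21092496318698, 'distortion': [0.027062750679196973, 0.0, 0.0, 0.0, 0.0], 'world_to_cam': [[0.06911230828022506, -0.9976077359797788, -0.0015145816186042987, -0.014274802906628666], [-0.9754544366637741, -0.06725923523929106, -0.2096779370081291, 0.5014312414293522], [0.20907446242221542, 0.015968731581624363, -0.9777693331121281, 1.3821143185744444], [0.0, 0.0, 0.0, 1.0]]}
{'fx': 382.5999632694865, 'fy': 382.5999632694865, 'cx': 283.7989559989352, 'cy': 207.87054237396697, 'distortion': [-0.05455285207876041, 0.0, 0.0, 0.0, 0.0], 'world_to_cam': [[-0.9947318961429719, -0.10142348797436253, -0.014890630709346833, 0.4872408509711604], [-0.04381616595036773, 0.5519899646670839, -0.832698758560526, 0.06981317479307084], [0.09267469124425307, -0.8276595646725445, -0.5535260125855304, 0.966848154396139], [0.0, 0.0, 0.0, 1.0]]}
{'clock': 0.1, 'joints': array([ 1.07741132e+00,  4.91501816e-01,  1.55939000e+00,  1.91605601e-06,
        1.09170214e+00, -1.05628942e-01]), 'dq': array([-3.98731829e-04,  1.49551466e-04, -4.84001054e-04,  2.07115316e-04,
       -7.20426565e-04, -1.69609839e-05]), 'joint_efforts': array([ 1.99779497e-03, -6.19444871e+01, -2.62025070e+01, -8.03782495e-05,
        2.86775401e-03, -2.38806223e-05]), 'position': array([0.23622034, 0.5784252 , 0.23078409]), 'orientation': array([[-9.25759490e-01,  3.78112603e-01, -4.75726500e-04],
       [ 3.78112887e-01,  9.25759077e-01, -8.81080680e-04],
       [ 1.07260416e-04, -9.95547121e-04, -9.99999499e-01]]), 'wrist_force': array([-0.14497236,  0.10539457,  0.00912645]), 'torque': array([ 0.02662185, -0.01767029,  0.00027621]), 'grip_width': 0.08521570474947403}
```

View pics/top0.png

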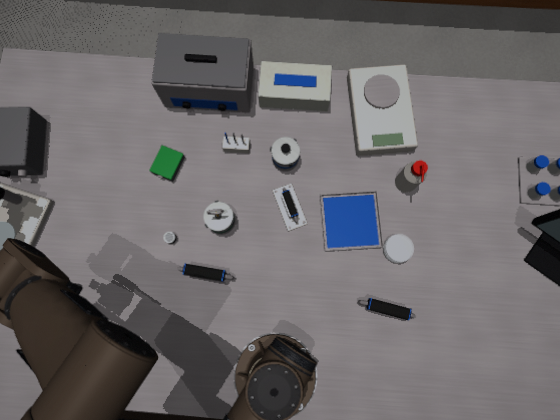

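View pics/side0.png

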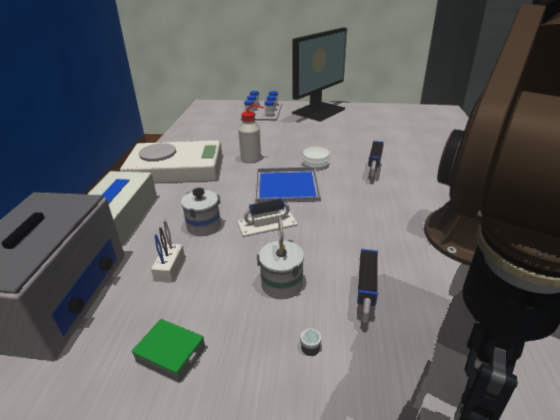

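Top view: canister with ring near (219,217), holder with handle near (289,206), tray near (351,221). Two larger handles lie at (205,272) and (388,308). I'll enlarge these.

```bash
python3 - <<'E'
import cv2,numpy as np
t=cv2.imread("pics/top0.png");s=cv2.imread("pics/side0.png")
def crop(im,x0,y0,w,h,k,n):
    cv2.imwrite(n,cv2.resize(im[y0:y0+h,x0:x0+w],None,fx=k,fy=k,interpolation=cv2.INTER_CUBIC))
a=cv2.resize(t[180:240,260:320],None,fx=6.5,fy=6.5,interpolation=cv2.INTER_CUBIC)
b=cv2.resize(t[190:250,190:250],None,fx=6.5,fy=6.5,interpolation=cv2.INTER_CUBIC)
cv2.imwrite("pics/ctop.png",np.hstack([a,b]))
crop(s,225,185,100,115,5,"pics/cside.png")
E
```

```text
(no output)
```

View pics/ctop.png

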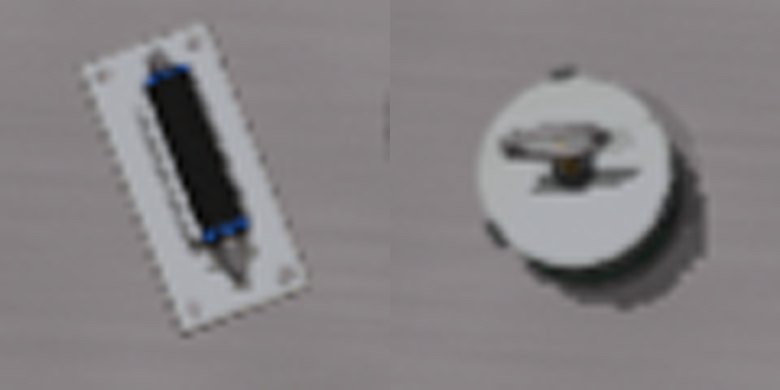

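View pics/cside.png

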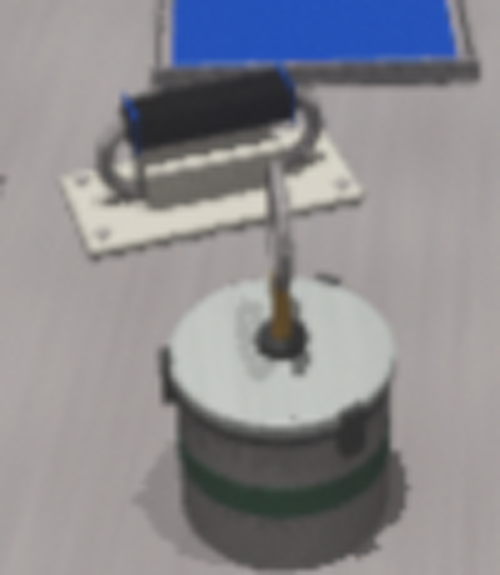

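```bash
cat > h.py <<'E'
import numpy as np,cv2
from plant import readout,eyes
def cam(n):
    m=eyes.camera_model(n);T=np.array(m["world_to_cam"])
    K=np.array([[m["fx"],0,m["cx"]],[0,m["fy"],m["cy"]],[0,0,1]]);return K,np.array(m["distortion"]),T
def proj(n,P):
    K,d,T=cam(n);return cv2.projectPoints(np.atleast_2d(np.array(P,float)),cv2.Rodrigues(T[:3,:3])[0],T[:3,3],K,d)[0][:,0]
def back(n,uv,z):
    K,d,T=cam(n);p=cv2.undistortPoints(np.array(uv,float).reshape(-1,1,2),K,d)[:,0]
    R=T[:3,:3];C=-R.T@T[:3,3];D=np.c_[p,np.ones(len(p))]@R
    return C+D*((z-C[2])/D[:,2])[:,None]
def rz(a):return np.array([[np.cos(a),-np.sin(a),0],[np.sin(a),np.cos(a),0],[0,0,1]])
E
python3 - <<'E'
from h import *
f=lambda L,x0,y0,k:[((u+.5)/k-.5+x0,(v+.5)/k-.5+y0) for u,v in L]
np.set_printoptions(precision=4,suppress=True)
H=back("top",f([(82,66),(205,22),(310,290),(183,335)],260,180,6.5),.008);print("holder",H,H.mean(0))
d=(H[2]+H[3]-H[0]-H[1])/2;print(np.linalg.norm(d),np.degrees(np.arctan2(-d[1],-d[0])))
H=back("side",f([(62,178),(95,257),(362,200),(315,140)],225,185,5),.008);print("holder side",H,H.mean(0))
G=back("top",f([(147,72),(188,66),(248,222),(205,240)],260,180,6.5),.0665);print("grip",G,G.mean(0))
d=(G[2]+G[3]-G[0]-G[1])/2;print(np.linalg.norm(d),np.degrees(np.arctan2(-d[1],-d[0])))
G=back("side",f([(123,97),(288,68),(295,92),(135,118)],225,185,5),.0665);print("gripside ",G,G.mean(0))
print("lid",back("top",f([(185,171)],190,190,6.5),.088),back("top",f([(88,171),(282,171),(185,73),(185,270)],190,190,6.5),.088))
L=back("side",f([(170,355),(395,355),(283,280),(283,432)],225,185,5),.088);print("lidside",L,L.mean(0))
S=cv2.imread("pics/top0.png")
import re
hsv=cv2.cvtColor(S,cv2.COLOR_BGR2HSV);m=cv2.inRange(hsv,(105,150,60),(125,255,255));m[:,:315]=0;m[:,390:]=0
n,l,st,c=cv2.connectedComponentsWithStats(m);i=1+np.argmax(st[1:,4]);print(st[i],back("top",[c[i]],.002))
cv2.imwrite("pics/ring.png",cv2.resize(S[195:240,195:245],None,fx=14,fy=13,interpolation=cv2.INTER_CUBIC))
E
```

```text
holder [[ 0.5896  0.0499  0.008 ]
 [ 0.6174 -0.0119  0.008 ]
 [ 0.4803 -0.074   0.008 ]
 [ 0.4528 -0.0112  0.008 ]] [ 0.535  -0.0118  0.008 ]
0.15011947087198638 24.218375865200212
holder side [[ 0.6163 -0.0056  0.008 ]
 [ 0.5856  0.0609  0.008 ]
 [ 0.4548  0.0012  0.008 ]
 [ 0.4846 -0.0524  0.008 ]] [0.5353 0.001  0.008 ]
grip [[ 0.573   0.0155  0.0665]
 [ 0.5775 -0.0046  0.0665]
 [ 0.5007 -0.0389  0.0665]
 [ 0.4903 -0.0185  0.0665]] [ 0.5354 -0.0117  0.0665]
0.0867293644241212 23.217150113959892
gripside  [[ 0.578   0.0017  0.0665]
 [ 0.4964 -0.0327  0.0665]
 [ 0.4904 -0.0099  0.0665]
 [ 0.5685  0.0205  0.0665]] [ 0.5333 -0.0051  0.0665]
lid [[0.4721 0.2097 0.088 ]] [[0.4689 0.2562 0.088 ]
 [0.4753 0.1632 0.088 ]
 [0.5204 0.2144 0.088 ]
 [0.424  0.205  0.088 ]]
lidside [[0.5174 0.224  0.088 ]
 [0.4259 0.2162 0.088 ]
 [0.4766 0.1713 0.088 ]
 [0.4665 0.2654 0.088 ]] [0.4716 0.2192 0.088 ]
[ 323  195   56   53 2511] [[ 0.5026 -0.2157  0.002 ]]
```

View pics/ring.png

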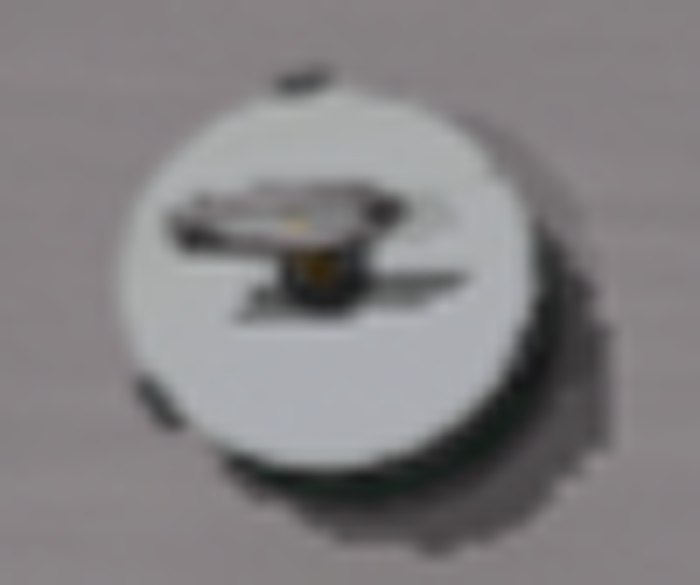

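```bash
cat > ov.py <<'E'
from h import *
def canpts(x,y,yaw,zt,z0=0):
    c=np.array([x,y,z0]);t=np.linspace(0,2*np.pi,120);R=rz(yaw);o=[]
    for r,z in((.047,.088),(.045,0)):o.append(np.c_[r*np.cos(t),r*np.sin(t),0*t+z])
    for r in(.026,.020):o.append(np.c_[0*t,r*np.cos(t),zt-.026+r*np.sin(t)])
    return [p@R.T+c for p in o]
def handle(x,y,z,yaw):
    R=rz(yaw);c=np.array([x,y,z]);o=[]
    for zz in(-.012,.012):o.append(np.array([[-.046,-.012,zz],[.046,-.012,zz],[.046,.012,zz],[-.046,.012,zz],[-.046,-.012,zz]]))
    o.append(np.array([[-.04,0,-.042],[.038,0,-.042]]))
    return [p@R.T+c for p in o]
def box(x,y,yaw,l,w,z):
    return [np.array([[-l,-w,0],[l,-w,0],[l,w,0],[-l,w,0],[-l,-w,0]])/2@rz(yaw).T+[x,y,z]]
def draw(n,im,P,x0,y0,w,h,k,col=(0,0,255)):
    a=cv2.resize(im[y0:y0+h,x0:x0+w],None,fx=k,fy=k,interpolation=cv2.INTER_CUBIC)
    for p in P:
        q=(proj(n,p)+.5-[x0,y0])*k-.5
        cv2.polylines(a,[np.round(q*8).astype(int)],False,col,1,cv2.LINE_AA,3)
    return a
E
python3 - <<'E'
from ov import *
t=cv2.imread("pics/top0.png");s=cv2.imread("pics/side0.png")
P=canpts(.4721,.2115,.07,.16)
Q=handle(.535,-.0117,.0545,.42)+box(.535,-.0118,.422,.15,.07,.008)+box(.535,-.0118,.422,.15,.07,.0)
cv2.imwrite("pics/ov1.png",np.hstack([draw("top",t,P,190,185,60,75,6.5),draw("side",s,P,250,205,60,75*1,6.5)])) 
cv2.imwrite("pics/ov2.png",np.hstack([draw("top",t,Q,260,180,60,60,6.5),draw("side",s,Q,232,190,70,60,5.57)[:390]]) if 0 else np.hstack([draw("top",t,Q,260,180,60,60,6),draw("side",s,Q,232,190,70,60,6)]))
E
```

```text
(no output)
```

View pics/ov1.png

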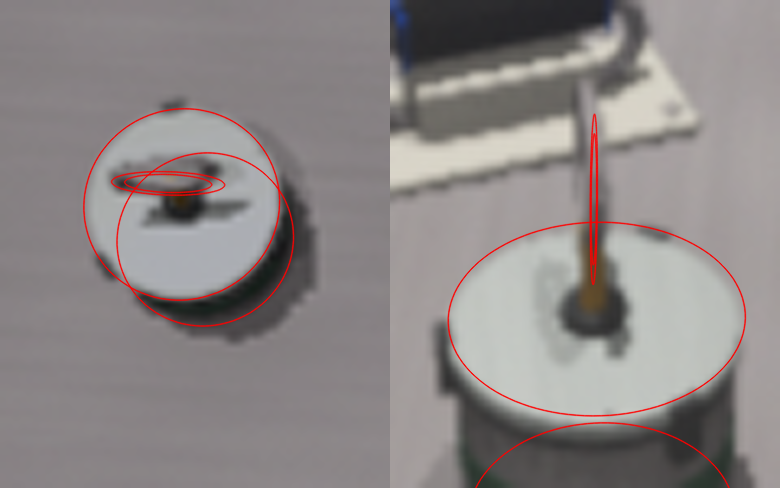

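View pics/ov2.png

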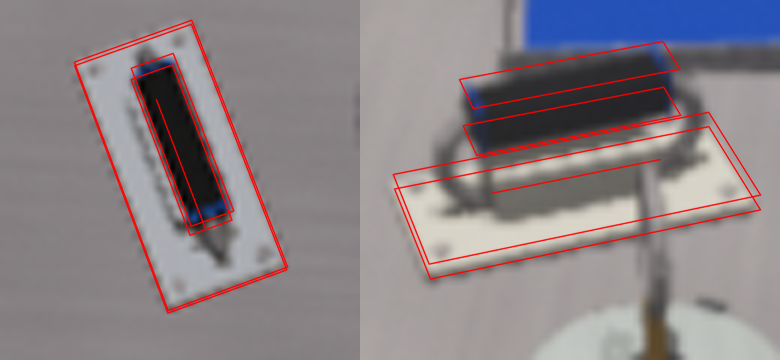

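```bash
python3 - <<'E'
from ov import *
t=cv2.imread("pics/top0.png");s=cv2.imread("pics/side0.png")
P=canpts(.4715,.213,.17,.172)
Q=handle(.533,-.0112,.053,.415)+box(.535,-.0105,.422,.15,.07,.008)+box(.535,-.0105,.422,.15,.07,.0)
cv2.imwrite("pics/ov3.png",np.hstack([draw("top",t,P,190,185,60,75,6.5),draw("side",s,P,250,205,60,75*1,6.5)])) 
cv2.imwrite("pics/ov4.png",np.hstack([draw("top",t,Q,260,180,60,60,6),draw("side",s,Q,232,190,70,60,6)]))
E
```

```text
(no output)
```

View pics/ov3.png

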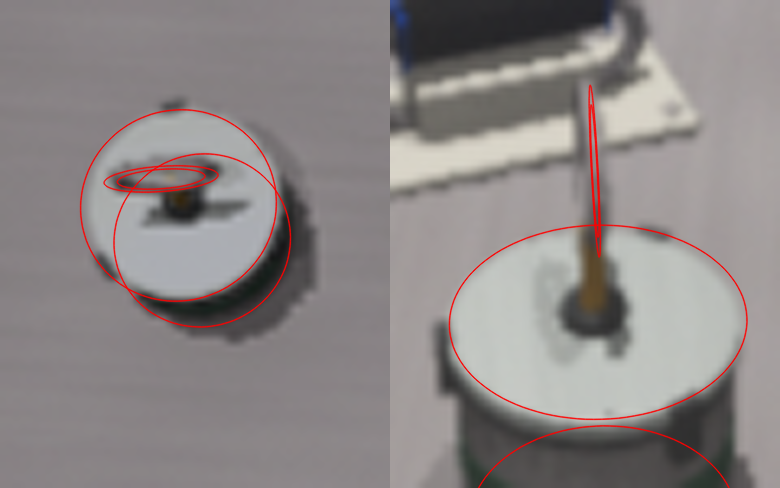

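View pics/ov4.png

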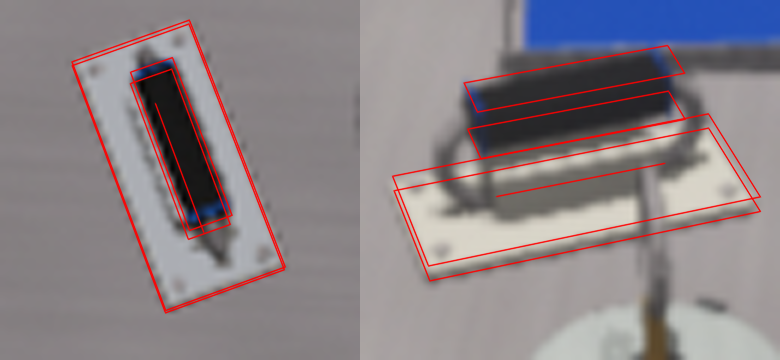

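Fits: canister about (0.473, 0.212), yaw about 0.25, ring top about 0.175. Handle centre about (0.5335, −0.012, 0.0535), yaw 0.415, and its grip length matches 92 mm, so it is the right one. Next I work out the first move.

```bash
cat > go.py <<'E'
# usage: python3 go.py x y z yaw(handle yaw; tool x = -handle x)  -> row values
import sys
from h import *
from scipy.spatial.transform import Rotation as Ro
s=readout.get_state();R=np.array(s["orientation"]);p=np.array(s["position"])
x,y,z,a=map(float,sys.argv[1:5])
h=np.array([np.cos(a),np.sin(a),0]);zt=np.array([0,0,-1.]);X=-h;Y=np.cross(zt,X);D=np.c_[X,Y,zt]
print("t",s["clock"],"p",p.round(4),"F",np.round(s["wrist_force"],2),"w",round(s["grip_width"],4),"j",np.round(s["joints"],2))
hx=-R[:,0];print("yaw",np.arctan2(hx[1],hx[0]).round(4))
print("shift cm",(R.T@(np.array([x,y,z])-p)*100).round(3),"rot",Ro.from_matrix(R.T@D).as_rotvec().round(4))
E
python3 go.py .515 -.020 .25 .415; python3 - <<'E'
from ov import *
t=cv2.imread("pics/top0.png");s=cv2.imread("pics/side0.png")
P=canpts(.473,.212,.25,.175)
Q=handle(.5335,-.012,.0535,.415)
a=np.hstack([draw("top",t,P,190,185,60,55,6.5),draw("side",s,P,250,205,60,55*1,6.5)])
b=np.hstack([draw("top",t,Q,260,180,60,35,6.5),draw("side",s,Q,235,190,60,35,6.5)])
cv2.imwrite("pics/ov5.png",np.vstack([a,b]))
E
```

```text
t 0.1 p [0.2362 0.5784 0.2308] F [-0.14  0.11  0.01] w 0.0852 j [ 1.08  0.49  1.56  0.    1.09 -0.11]
yaw -0.3878
shift cm [-48.435 -44.861  -1.882] rot [-9.000e-04 -5.000e-04 -8.028e-01]
```

View pics/ov5.png

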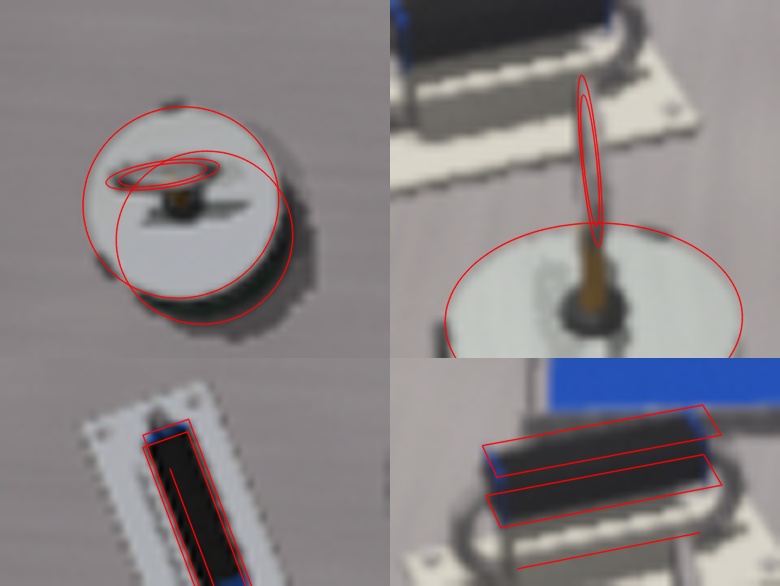

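```bash
python3 -m handwheel '[-48.4,-44.9,-1.9,0,0,-0.803,-1, -48.4,-44.9,-1.9,0,0,-0.803,-1, -48.4,-44.9,-1.9,0,0,-0.803,-1, -48.4,-44.9,-1.9,0,0,-0.803,-1, -48.4,-44.9,-1.9,0,0,-0.803,-1, -48.4,-44.9,-1.9,0,0,-0.803,-1, -48.4,-44.9,-1.9,0,0,-0.803,-1, -48.4,-44.9,-1.9,0,0,-0.803,-1, -48.4,-44.9,-1.9,0,0,-0.803,-1, -48.4,-44.9,-1.9,0,0,-0.803,-1]'; python3 go.py .515 -.020 .25 .415
python3 - <<'E'
from ov import *
t=cv2.imread("pics/top0.png");s=cv2.imread("pics/side0.png")
o=[]
for z in(.0545,.050,.046):
  Q=handle(.5335,-.012,z,.415)+box(.535,-.0105,.422,.15,.07,.008)
  for c in(-1,1):
    v=np.array([0,c*.0065,0])@rz(.42).T
    o.append(0); Q+=box(.535+v[0],-.0105+v[1],.42,.076,.0005,.034)
  o[-2:]=[draw("side",s,Q,235,190,66,55,6)]
cv2.imwrite("pics/ov6.png",np.hstack(o[:2]));cv2.imwrite("pics/ov7.png",o[2])
E
```

```text
clock: 0.93
position: [0.407, 0.2108, 0.243]
orientation: [[-0.915, -0.404, -0.0], [-0.404, 0.915, 0.0], [0.0, 0.0, -1.0]]
wrist_force: [0.8, 0.6, -0.2]
grip_width: 0.0853
t 0.9333 p [0.407  0.2108 0.243 ] F [ 0.79  0.6  -0.2 ] w 0.0853 j [ 0.33  0.24  1.93  0.    0.97 -1.65]
yaw 0.4156
shift cm [ -0.563 -25.48   -0.704] rot [ 0.0001 -0.      0.0006]
```

View pics/ov6.png

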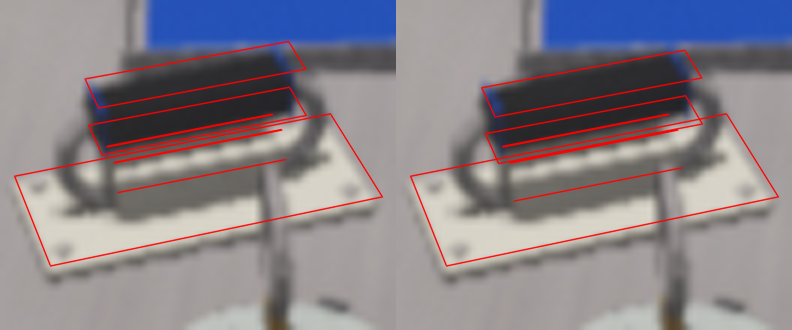

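View pics/ov7.png

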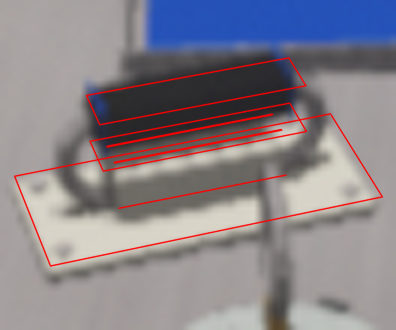

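```bash
python3 -m handwheel '[-0.5,-25.5,-0.7,0,0,0,-1, -0.5,-25.5,-0.7,0,0,0,-1, -0.5,-25.5,-0.7,0,0,0,-1, -0.5,-25.5,-0.7,0,0,0,-1, -0.5,-25.5,-0.7,0,0,0,-1, -0.5,-25.5,-0.7,0,0,0,-1, -0.5,-25.5,-0.7,0,0,0,-1, -0.5,-25.5,-0.7,0,0,0,-1, -0.5,-25.5,12,0,0,0,-1, -0.5,-25.5,12,0,0,0,-1]' | head -2; python3 go.py .515 -.020 .039 .415
```

```text
clock: 1.77
position: [0.5145, -0.0178, 0.1671]
t 1.7667 p [ 0.5145 -0.0178  0.1671] F [ 1.04  0.14 -0.36] w 0.0856 j [-0.16  0.42  1.9   0.    0.82 -2.15]
yaw 0.4154
shift cm [ 0.09  -0.19  12.812] rot [-0.0023  0.004   0.0004]
```

```bash
python3 -m handwheel '[0,0,0,0,0,0,-1,0,0,0,0,0,0,-1]' | head -2; python3 go.py .515 -.020 .039 .415
```

```text
clock: 1.93
position: [0.5132, -0.0174, 0.166]
t 1.9333 p [ 0.5132 -0.0174  0.166 ] F [0.1  0.34 1.03] w 0.0855 j [-0.16  0.42  1.9   0.    0.83 -2.15]
yaw 0.4164
shift cm [-0.106 -0.338 12.702] rot [ 0.0024 -0.0034  0.0014]
```

```bash
python3 -m handwheel '[-0.1,-0.3,4,0,0,0,-1, -0.1,-0.3,8,0,0,0,-1, -0.1,-0.3,10.7,0,0,0,-1,-0.1,-0.3,11.7,0,0,0,-1,-0.1,-0.3,12.2,0,0,0,-1,-0.1,-0.3,12.7,0,0,0,-1,-0.1,-0.3,12.7,0,0,0,-1]' ; python3 go.py .515 -.020 .039 .415
python3 - <<'E'
from ov import *
t=eyes.get_image("top");s=eyes.get_image("side")
cv2.imwrite("pics/g1.png",np.hstack([draw("top",t,[],250,170,80,80,5),draw("side",s,[],220,170,80,80,5)]))
E
```

```text
clock: 2.52
position: [0.5171, -0.0208, 0.0408]
orientation: [[-0.915, -0.404, 0.002], [-0.404, 0.915, -0.0], [-0.002, -0.001, -1.0]]
wrist_force: [-0.5, -0.0, -0.8]
grip_width: 0.0854
t 2.5167 p [ 0.5171 -0.0208  0.0408] F [-0.53 -0.04 -0.82] w 0.0854 j [-0.17  0.62  1.99  0.    0.53 -2.15]
yaw 0.4156
shift cm [0.163 0.16  0.184] rot [-0.001   0.0017  0.0006]
```

View pics/g1.png

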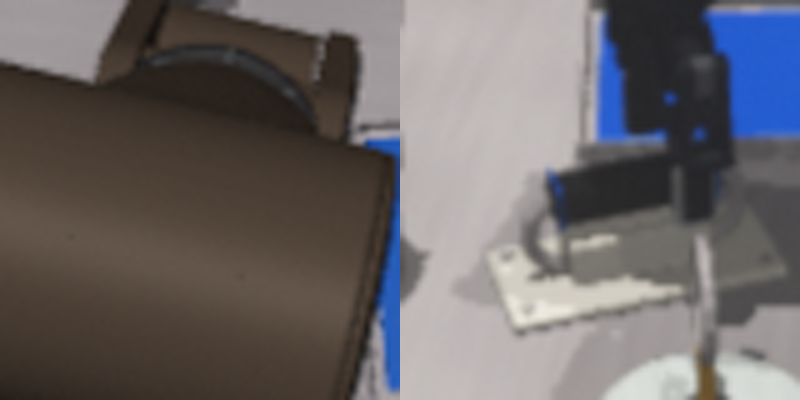

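The side view shows the fingers straddling the grip near its robot-side end (about (690,190) in the crop), at the right height. The arm blocks the top view here. Closing now.

```bash
python3 -m handwheel '[0.1,0.1,0.15,0,0,0,-1,0.1,0.1,0.15,0,0,0,1,0.1,0.1,0.15,0,0,0,1,0.1,0.1,0.15,0,0,0,1,0.1,0.1,0.15,0,0,0,1,0.1,0.1,0.15,0,0,0,1,0.1,0.1,0.15,0,0,0,1,0.1,0.1,0.15,0,0,0,1,0.1,0.1,0.15,0,0,0,1]';python3 -m handwheel '[0,0,0,0,0,0,1,0,0,0,0,0,0,1,0,0,0,0,0,0,1]'; python3 go.py .515 -.020 .039 .415
python3 - <<'E'
from ov import *
s=eyes.get_image("side")
cv2.imwrite("pics/g2.png",draw("side",s,[],220,170,80,80,6))
E
```

```text
clock: 3.37
position: [0.515, -0.0204, 0.0383]
orientation: [[-0.915, -0.403, 0.0], [-0.403, 0.915, 0.0], [-0.0, -0.0, -1.0]]
wrist_force: [-0.7, 1.2, 5.2]
grip_width: 0.023
clock: 3.62
position: [0.515, -0.0204, 0.0383]
orientation: [[-0.915, -0.403, 0.0], [-0.403, 0.915, 0.0], [-0.0, -0.0, -1.0]]
wrist_force: [-0.9, 0.2, 6.1]
grip_width: 0.0231
t 3.6167 p [ 0.515  -0.0204  0.0383] F [-0.87  0.24  6.13] w 0.0231 j [-0.17  0.63  1.99  0.    0.52 -2.15]
yaw 0.4152
shift cm [-0.013  0.035 -0.071] rot [-0.      0.0002  0.0002]
```

View pics/g2.png

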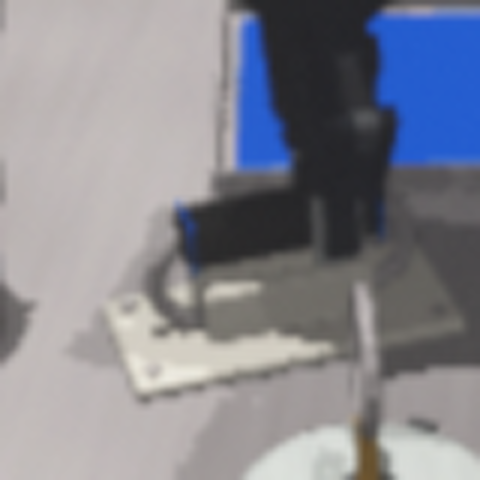

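```bash
python3 -m handwheel '[0,0,-1,0,0,0,1,0,0,-3,0,0,0,1,0,0,-6,0,0,0,1,0,0,-9,0,0,0,1,0,0,-12,0,0,0,1,0,0,-15,0,0,0,1,0,0,-18,0,0,0,1,0,0,-21.0,0,0,0,1,0,0,-21.5,0,0,0,1,0,0,-21.5,0,0,0,1]';python3 -m handwheel '[0,0,0,0,0,0,1]'; python3 go.py .43 .201 .25 .25
```

```text
clock: 4.5
position: [0.5153, -0.0205, 0.2551]
orientation: [[-0.915, -0.403, 0.004], [-0.403, 0.915, -0.001], [-0.003, -0.002, -1.0]]
wrist_force: [-0.3, 0.3, -2.4]
grip_width: 0.0232
clock: 4.58
position: [0.5144, -0.0204, 0.2526]
orientation: [[-0.915, -0.403, -0.001], [-0.403, 0.915, 0.0], [0.001, 0.0, -1.0]]
wrist_force: [0.1, -0.2, -2.1]
grip_width: 0.0232
t 4.5833 p [ 0.5144 -0.0204  0.2526] F [ 0.13 -0.16 -2.08] w 0.0232 j [-0.17  0.31  1.8   0.    1.03 -2.15]
yaw 0.4152
shift cm [-1.205 23.66   0.269] rot [ 0.0004 -0.0006  0.1652]
```

```bash
python3 -m handwheel '[-0.1,2,0,0,0,0.02,1,-0.3,5,0,0,0,0.04,1,-0.5,8,0,0,0,0.06,1,-0.6,11,0,0,0,0.08,1,-0.8,14,0,0,0,0.1,1,-0.9,17,0,0,0,0.12,1,-1.1,20,0,0,0,0.14,1,-1.2,22.5,0.1,0,0,0.165,1,-1.2,23.6,0.2,0,0,0.165,1,-1.2,23.7,0.2,0,0,0.165,1]' >/dev/null;python3 -m handwheel '[0,0,0,0,0,0,1,0,0,0,0,0,0,1,0,0,0,0,0,0,1]'; python3 go.py .43 .201 .25 .25
python3 - <<'E'
from ov import *
t=eyes.get_image("top");s=eyes.get_image("side")
cv2.imwrite("pics/t3.png",t);cv2.imwrite("pics/s3.png",s)
st=readout.get_state();R=np.array(st["orientation"]);p=np.array(st["position"])
hx=-R[:,0];a=np.arctan2(hx[1],hx[0]);c=p+.02*hx+[0,0,.0155]
H=handle(*c,a)
P=canpts(.473,.212,.25,.175)
cv2.imwrite("pics/h1.png",np.hstack([draw("top",t,P+H,180,165,80,100,5),draw("side",s,P+H,230,160,80,100,5)]))
cv2.imwrite("pics/h1n.png",draw("side",s,[],230,160,90,90,6.5))
E
```

```text
clock: 5.67
position: [0.4308, 0.2003, 0.2508]
orientation: [[-0.969, -0.247, -0.0], [-0.247, 0.969, -0.0], [0.001, -0.0, -1.0]]
wrist_force: [0.4, 0.2, -2.8]
grip_width: 0.0232
t 5.6667 p [0.4308 0.2003 0.2508] F [ 0.41  0.21 -2.77] w 0.0232 j [ 0.3   0.26  1.89 -0.    1.   -1.52]
yaw 0.2493
shift cm [0.058 0.083 0.079] rot [-0.0001 -0.0005 -0.0007]
```

View pics/h1.png

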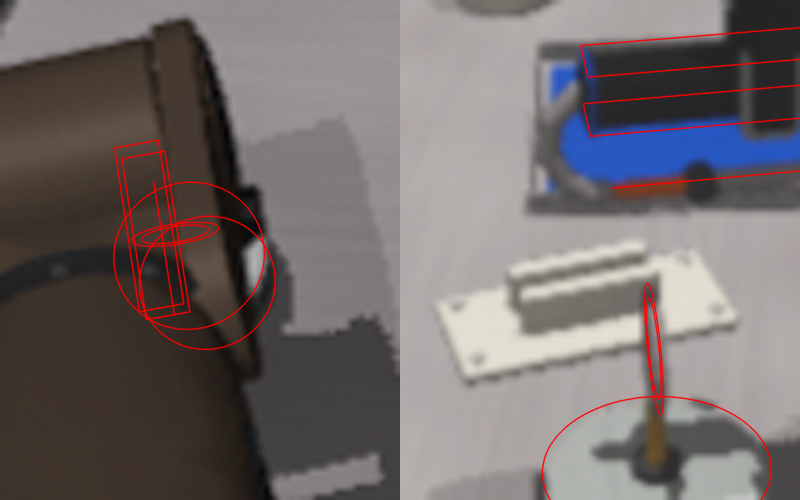

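View pics/h1n.png

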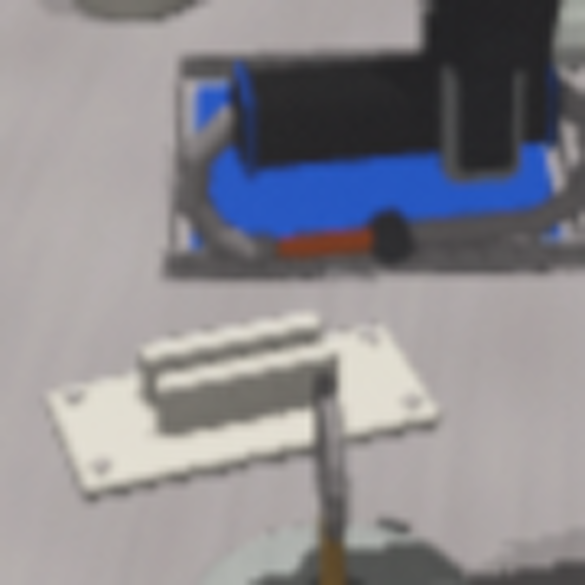

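The side view confirms the grasp: the nose/gate joint at (275,248) and the bar height match the projected model within about 1 px. The ring top is at (325,378), under the gate. I'll correct y by 1 mm and descend.

```bash
python3 go.py .4304 .2016 .212 .25|tail -1; python3 -m handwheel '[0,0.13,1,0,0,0,1,0,0.13,2,0,0,0,1,0,0.13,3,0,0,0,1,0,0.13,3.8,0,0,0,1,0,0.13,3.8,0,0,0,1,0,0.13,3.8,0,0,0,1,0,0.13,3.8,0,0,0,1]'; python3 go.py .4304 .2016 .21 .25|head -1
python3 - <<'E'
from ov import *
s=eyes.get_image("side");cv2.imwrite("pics/s4.png",draw("side",s,[],250,160,80,80,7))
E
```

```text
shift cm [0.008 0.119 3.902] rot [-0.     -0.0001 -0.001 ]
clock: 6.35
position: [0.4303, 0.2025, 0.2135]
orientation: [[-0.969, -0.247, 0.001], [-0.247, 0.969, 0.0], [-0.001, 0.0, -1.0]]
wrist_force: [0.2, -0.2, -2.7]
grip_width: 0.023
t 6.35 p [0.4303 0.2025 0.2135] F [ 0.22 -0.16 -2.66] w 0.023 j [ 0.3   0.3   1.94  0.    0.9  -1.52]
```

View pics/s4.png

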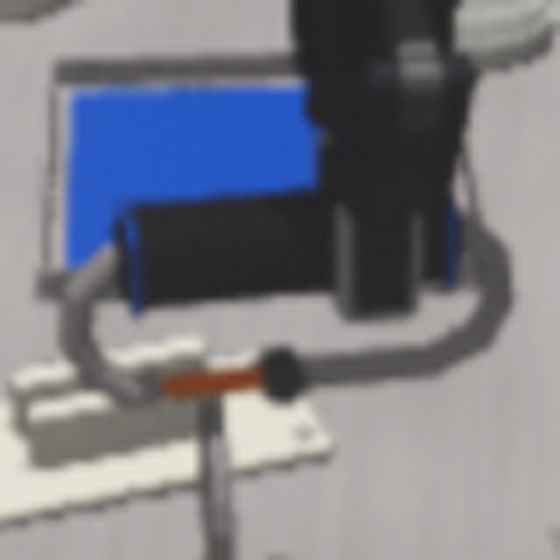

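The ring top at (207,400) sits under the orange gate, at about handle x 24. Now I feel downward in 2 mm steps.

```bash
for i in 1; do python3 -m handwheel '[0,0,0.2,0,0,0,1,0,0,0.4,0,0,0,1,0,0,0.4,0,0,0,1,0,0,0.4,0,0,0,1]'|grep -E "posi|force";python3 -m handwheel '[0,0,0.2,0,0,0,1,0,0,0.2,0,0,0,1,0,0,0.2,0,0,0,1]'|grep -E "posi|force";python3 -m handwheel '[0,0,0.2,0,0,0,1,0,0,0.2,0,0,0,1,0,0,0.2,0,0,0,1]'|grep -E "posi|force";python3 -m handwheel '[0,0,0.2,0,0,0,1,0,0,0.2,0,0,0,1,0,0,0.2,0,0,0,1]'|grep -E "posi|force";python3 -m handwheel '[0,0,0.2,0,0,0,1,0,0,0.2,0,0,0,1,0,0,0.2,0,0,0,1]'|grep -E "posi|force"; done
```

```text
position: [0.43, 0.2026, 0.2091]
wrist_force: [-0.2, -0.6, -1.9]
position: [0.43, 0.2026, 0.207]
wrist_force: [-1.1, 0.3, -1.2]
position: [0.43, 0.2025, 0.205]
wrist_force: [0.4, 0.2, -0.9]
position: [0.4301, 0.2026, 0.2031]
wrist_force: [-0.6, -0.3, -0.8]
position: [0.4301, 0.2026, 0.2012]
wrist_force: [-2.0, 0.4, 3.1]
```

```bash
for i in 1; do python3 -m handwheel '[0,0,0.2,0,0,0,1,0,0,0.2,0,0,0,1,0,0,0.2,0,0,0,1]'|grep -E "posi|force";python3 -m handwheel '[0,0,0.2,0,0,0,1,0,0,0.2,0,0,0,1,0,0,0.2,0,0,0,1]'|grep -E "posi|force"; done
python3 - <<'E'
from ov import *
s=eyes.get_image("side");cv2.imwrite("pics/s5.png",draw("side",s,[],250,160,80,80,7))
E
```

```text
position: [0.43, 0.2026, 0.1991]
wrist_force: [-1.5, -0.0, 2.9]
position: [0.4301, 0.2026, 0.1971]
wrist_force: [-1.4, 0.6, 3.7]
```

View pics/s5.png

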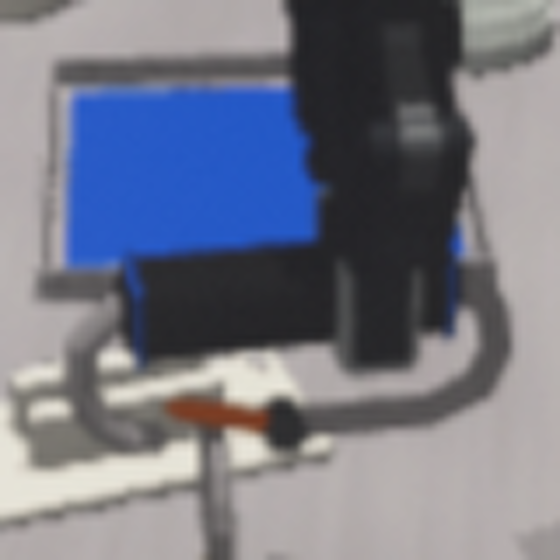

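The gate is swinging up on the ring at (212,400), about handle x 23, with about 6 N of push. Continuing.

```bash
for i in 1; do python3 -m handwheel '[0,0,0.2,0,0,0,1,0,0,0.2,0,0,0,1]'|grep -E "posi|force";python3 -m handwheel '[0,0,0.2,0,0,0,1,0,0,0.2,0,0,0,1]'|grep -E "posi|force"; python3 -m handwheel '[0,0,0.2,0,0,0,1,0,0,0.2,0,0,0,1]'|grep -E "posi|force"; python3 -m handwheel '[0,0,0.2,0,0,0,1,0,0,0.2,0,0,0,1]'|grep -E "posi|force";  python3 -m handwheel '[0,0,0.2,0,0,0,1,0,0,0.2,0,0,0,1]'|grep -E "posi|force"; python3 -m handwheel '[0,0,0.2,0,0,0,1,0,0,0.2,0,0,0,1]'|grep -E "posi|force"; done
```

```text
position: [0.4303, 0.2026, 0.195]
wrist_force: [-1.4, 0.9, 4.4]
position: [0.4301, 0.2026, 0.193]
wrist_force: [-2.0, 0.8, 3.4]
position: [0.4299, 0.2026, 0.191]
wrist_force: [-2.7, 1.5, 3.8]
position: [0.4298, 0.2025, 0.189]
wrist_force: [-1.6, 0.6, 4.2]
position: [0.4297, 0.2025, 0.1869]
wrist_force: [-2.9, -0.2, 3.3]
position: [0.4298, 0.2025, 0.1849]
wrist_force: [-3.4, -0.1, 3.0]
```

```bash
python3 - <<'E'
from ov import *
s=eyes.get_image("side");cv2.imwrite("pics/s6.png",draw("side",s,[],250,160,80,80,7))
E
```

```text
(no output)
```

View pics/s6.png

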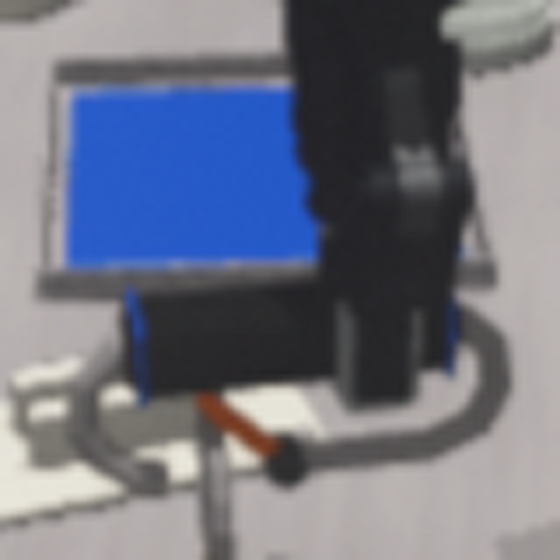

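The gate is now about 40° open with the ring near its tip at (210,410). Carrying on.

```bash
for i in 1; do python3 -m handwheel '[0,0,0.2,0,0,0,1,0,0,0.2,0,0,0,1]'|grep -E "posi|force";python3 -m handwheel '[0,0,0.1,0,0,0,1,0,0,0.1,0,0,0,1]'|grep -E "posi|force"; python3 -m handwheel '[0,0,0.1,0,0,0,1,0,0,0.1,0,0,0,1]'|grep -E "posi|force"; python3 -m handwheel '[0,0,0.1,0,0,0,1,0,0,0.1,0,0,0,1]'|grep -E "posi|force";  python3 -m handwheel '[0,0,0.1,0,0,0,1,0,0,0.1,0,0,0,1]'|grep -E "posi|force";  python3 -m handwheel '[0,0,0.1,0,0,0,1,0,0,0.1,0,0,0,1]'|grep -E "posi|force"; done
```

```text
position: [0.4298, 0.2025, 0.1828]
wrist_force: [-3.3, -0.0, 3.4]
position: [0.4299, 0.2025, 0.1819]
wrist_force: [-2.4, -0.5, 3.7]
position: [0.43, 0.2025, 0.181]
wrist_force: [-2.3, 0.4, 3.7]
position: [0.43, 0.2025, 0.18]
wrist_force: [-1.4, -0.3, 3.1]
position: [0.43, 0.2025, 0.179]
wrist_force: [-3.2, -0.1, 3.8]
position: [0.43, 0.2025, 0.178]
wrist_force: [-2.3, 0.3, 1.9]
```

```bash
python3 -m handwheel '[0,0,0.1,0,0,0,1,0,0,0.1,0,0,0,1]'|grep -E "posi|force"; python3 - <<'E'
from ov import *
s=eyes.get_image("side");cv2.imwrite("pics/s7.png",draw("side",s,[],250,160,80,80,7))
E
python3 go.py .43 .2 .177 .25|head -1
```

```text
position: [0.4299, 0.2025, 0.1769]
wrist_force: [-1.7, -0.4, 3.0]
t 10.55 p [0.4299 0.2025 0.177 ] F [-2.77 -0.39  3.23] w 0.0229 j [ 0.3   0.35  1.98  0.    0.81 -1.52]
```

View pics/s7.png

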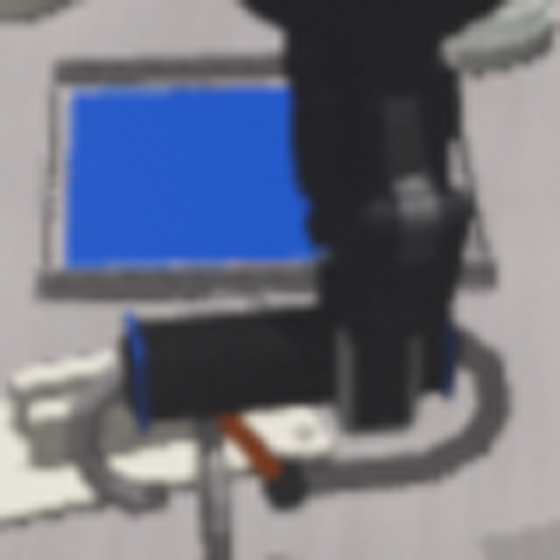

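Not snapped yet. The gate is about 50° open, with its tip at (230,415) just past the ring.

```bash
python3 -m handwheel '[0,0,0.1,0,0,0,1,0,0,0.1,0,0,0,1]'|grep -E "posi|force";python3 -m handwheel '[0,0,0.1,0,0,0,1,0,0,0.1,0,0,0,1,0,0,0.1,0,0,0,1]'|grep -E "posi|force"
```

```text
position: [0.43, 0.2026, 0.176]
wrist_force: [-2.5, -0.6, 3.2]
position: [0.43, 0.2025, 0.175]
wrist_force: [-2.8, 0.1, 3.9]
```

```bash
python3 -m handwheel '[0,0,0.1,0,0,0,1,0,0,0.1,0,0,0,1]'|grep -E "posi|force";python3 - <<'E'
from ov import *
s=eyes.get_image("side");cv2.imwrite("pics/s8.png",draw("side",s,[],260,190,60,60,9))
E
```

```text
position: [0.43, 0.2025, 0.174]
wrist_force: [-2.1, -0.1, 2.2]
```

View pics/s8.png

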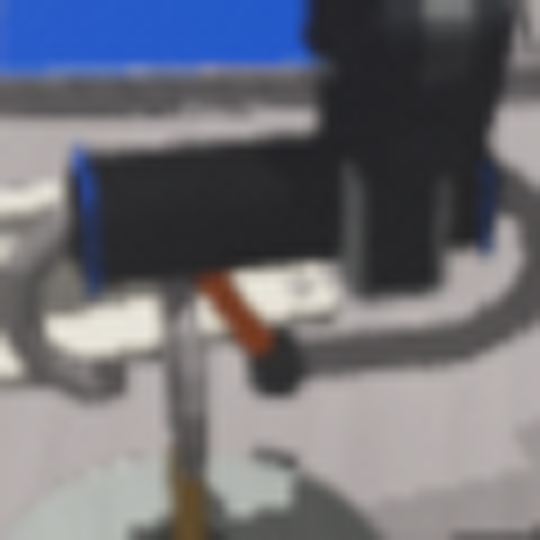

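Still riding on the gate, at 28 mm travel. The expected window ends around 31 mm. Going on in 1 mm steps.

```bash
python3 -m handwheel '[0,0,0.1,0,0,0,1,0,0,0.1,0,0,0,1,0,0,0.1,0,0,0,1]'|grep -E "posi|force"
```

```text
position: [0.43, 0.2025, 0.1729]
wrist_force: [-0.4, 0.9, -2.6]
```

The push died away (Fz back to −2.6), so it snapped. Raising 9 mm and checking.

```bash
python3 -m handwheel '[0,0,-0.3,0,0,0,1,0,0,-0.6,0,0,0,1,0,0,-0.9,0,0,0,1,0,0,-0.9,0,0,0,1,0,0,-0.9,0,0,0,1,0,0,-0.9,0,0,0,1]'|grep -E "posi|force";python3 - <<'E'
from ov import *
s=eyes.get_image("side");cv2.imwrite("pics/s9.png",draw("side",s,[],260,190,60,60,9))
E
```

```text
position: [0.43, 0.2026, 0.1821]
wrist_force: [0.5, -0.1, -1.2]
```

View pics/s9.png

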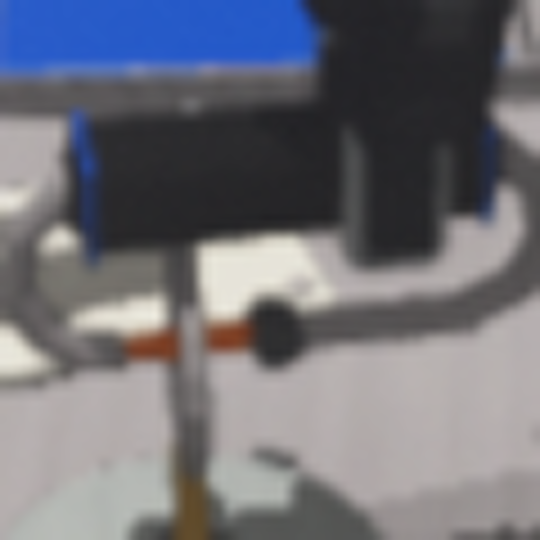

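Gate closed with the ring inside: the gate runs (130–250, 345) and the ring crosses it at (188,345). Shifting the handle along +x.

```bash
python3 -m handwheel '[-0.3,0,0,0,0,0,1,-0.8,0,0,0,0,0,1,-1.2,0,0,0,0,0,1,-1.6,0,0,0,0,0,1,-2,0,0,0,0,0,1,-2,0,0,0,0,0,1]'|grep -E "posi|force";python3 -m handwheel '[-0.4,0,0,0,0,0,1,-0.8,0,0,0,0,0,1,-1.2,0,0,0,0,0,1,-1.6,0,0,0,0,0,1,-2,0,0,0,0,0,1,-2.3,0,0,0,0,0,1,-2.3,0,0,0,0,0,1,-2.3,0,0,0,0,0,1]'|grep -E "posi|force";python3 - <<'E'
from ov import *
s=eyes.get_image("side");cv2.imwrite("pics/s10.png",draw("side",s,[],240,180,70,70,8))
E
```

```text
position: [0.4503, 0.2077, 0.182]
wrist_force: [-0.1, 1.2, -1.9]
position: [0.4717, 0.2132, 0.182]
wrist_force: [0.4, 0.3, -1.5]
```

View pics/s10.png

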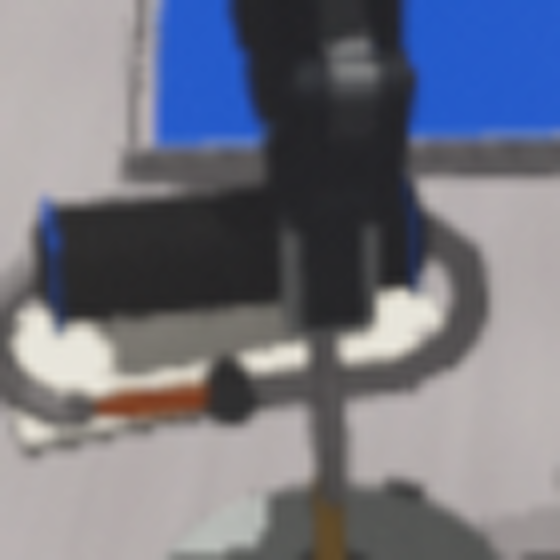

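The ring is now on the solid bar: ring at (325,380), hinge at (230,390), which puts it at about handle x −21. Lifting slowly.

```bash
python3 -m handwheel '[0,0,-0.1,0,0,0,1,0,0,-0.2,0,0,0,1,0,0,-0.3,0,0,0,1,0,0,-0.4,0,0,0,1,0,0,-0.45,0,0,0,1,0,0,-0.5,0,0,0,1,0,0,-0.55,0,0,0,1,0,0,-0.6,0,0,0,1]'|grep -E "posi|force";python3 -m handwheel '[0,0,-0.05,0,0,0,1,0,0,-0.1,0,0,0,1,0,0,-0.15,0,0,0,1,0,0,-0.2,0,0,0,1,0,0,-0.25,0,0,0,1,0,0,-0.3,0,0,0,1,0,0,-0.3,0,0,0,1]'|grep -E "posi|force"
```

```text
position: [0.4717, 0.2132, 0.1882]
wrist_force: [0.1, -0.0, -1.8]
position: [0.4713, 0.2131, 0.1907]
wrist_force: [-0.1, 0.4, -8.5]
```

```bash
python3 -m handwheel '[0,0,-0.1,0,0,0,1,0,0,-0.2,0,0,0,1,0,0,-0.3,0,0,0,1,0,0,-0.4,0,0,0,1,0,0,-0.6,0,0,0,1,0,0,-0.8,0,0,0,1,0,0,-1.0,0,0,0,1,0,0,-1.2,0,0,0,1,0,0,-1.4,0,0,0,1,0,0,-1.5,0,0,0,1]'|grep -E "posi|force";python3 - <<'E'
from ov import *
s=eyes.get_image("side");cv2.imwrite("pics/s11.png",draw("side",s,[],220,160,100,100,6))
E
```

```text
position: [0.4718, 0.2132, 0.2065]
wrist_force: [0.3, -0.2, -8.6]
```

View pics/s11.png

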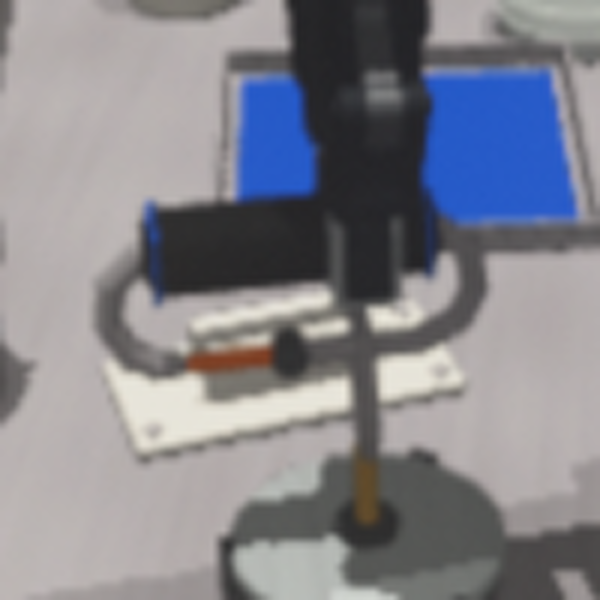

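Hanging freely from the solid bar, at about 6.8 N. Lifting further.

```bash
python3 -m handwheel '[0,0,-0.3,0,0,0,1,0,0,-0.8,0,0,0,1,0,0,-1.4,0,0,0,1,0,0,-2.0,0,0,0,1,0,0,-2.6,0,0,0,1,0,0,-3.2,0,0,0,1,0,0,-3.8,0,0,0,1,0,0,-4.2,0,0,0,1,0,0,-4.4,0,0,0,1,0,0,-4.5,0,0,0,1]'|grep -E "posi|force";python3 -m handwheel '[0,0,0,0,0,0,1,0,0,0,0,0,0,1]'|grep -E "posi|force"; python3 go.py .503 -.215 .25 .25
```

```text
position: [0.4717, 0.2132, 0.2515]
wrist_force: [0.1, -0.3, -9.9]
position: [0.4716, 0.2132, 0.2509]
wrist_force: [-0.3, 0.4, -9.9]
t 16.3333 p [0.4716 0.2132 0.2509] F [-0.26  0.36 -9.93] w 0.0233 j [ 0.3   0.32  1.79  0.    1.03 -1.52]
yaw 0.2502
shift cm [  7.556 -42.26    0.089] rot [ 0.0001 -0.0004  0.0002]
```

```bash
python3 -m handwheel '[0.04,-0.2,0,0,0,0,1,0.1,-0.6,0,0,0,0,1,0.2,-1.2,0,0,0,0,1,0.34,-1.9,0,0,0,0,1,0.48,-2.7,0,0,0,0,1,0.64,-3.6,0,0,0,0,1,0.82,-4.6,0,0,0,0,1,1.0,-5.6,0,0,0,0,1,1.18,-6.6,0,0,0,0,1,1.36,-7.6,0,0,0,0,1]'|grep -E "posi|force"
python3 -m handwheel '[0.2,-1.1,0,0,0,0,1,0.4,-2.3,0,0,0,0,1,0.6,-3.5,0,0,0,0,1,0.84,-4.7,0,0,0,0,1,1.05,-5.9,0,0,0,0,1,1.27,-7.1,0,0,0,0,1,1.5,-8.3,0,0,0,0,1,1.7,-9.5,0,0,0,0,1,1.92,-10.7,0,0,0,0,1,2.13,-11.9,0,0,0,0,1]'|grep -E "posi|force"
python3 go.py .503 -.215 .25 .25
```

```text
position: [0.4774, 0.135, 0.2512]
wrist_force: [1.0, -0.1, -10.1]
position: [0.4861, 0.0143, 0.2511]
wrist_force: [0.2, 0.2, -8.2]
t 18.0 p [0.4861 0.0143 0.2511] F [ 0.22  0.18 -8.16] w 0.0231 j [-0.11  0.27  1.86  0.    1.01 -1.93]
yaw 0.2501
shift cm [  4.04  -22.635   0.111] rot [0.     0.0001 0.0001]
```

```bash
python3 -m handwheel '[0.2,-1.2,0,0,0,0,1,0.4,-2.4,0,0,0,0,1,0.65,-3.6,0,0,0,0,1,0.86,-4.8,0,0,0,0,1,1.07,-6.0,0,0,0,0,1,1.29,-7.2,0,0,0,0,1,1.5,-8.4,0,0,0,0,1,1.72,-9.6,0,0,0,0,1,1.93,-10.8,0,0,0,0,1,2.15,-12,0,0,0,0,1]'|grep -E "posi|force"
python3 -m handwheel '[0.2,-1.2,0,0,0,0,1,0.4,-2.4,0,0,0,0,1,0.65,-3.6,0,0,0,0,1,0.84,-4.7,0,0,0,0,1,1.03,-5.8,0,0,0,0,1,1.22,-6.8,0,0,0,0,1,1.4,-7.8,0,0,0,0,1,1.55,-8.7,0,0,0,0,1,1.68,-9.4,0,0,0,0,1,1.8,-10,0,0,0,0,1]'|grep -E "posi|force"
python3 -m handwheel '[0.07,-0.4,0,0,0,0,1,0.1,-0.6,0,0,0,0,1,0.12,-0.7,0,0,0,0,1,0.12,-0.7,0,0,0,0,1,0.12,-0.7,0,0,0,0,1,0.12,-0.7,0,0,0,0,1,0.12,-0.7,0,0,0,0,1,0.12,-0.7,0,0,0,0,1]'|grep -E "posi|force"
python3 go.py .503 -.215 .25 .25
python3 - <<'E'
from ov import *
s=eyes.get_image("side");t=eyes.get_image("top");cv2.imwrite("pics/s12.png",np.hstack([draw("side",s,[],220,90,130,130,3),draw("top",t,[],290,150,130,130,3)]))
E
```

```text
position: [0.4951, -0.1072, 0.2511]
wrist_force: [0.1, 0.0, -9.8]
position: [0.5024, -0.2081, 0.251]
wrist_force: [0.2, -0.2, -10.1]
position: [0.5029, -0.2142, 0.2511]
wrist_force: [-0.3, 0.7, -9.2]
t 20.3333 p [ 0.5029 -0.2142  0.2511] F [-0.34  0.7  -9.2 ] w 0.023 j [-0.52  0.36  1.73  0.    1.06 -2.34]
yaw 0.2505
shift cm [ 0.015 -0.083  0.113] rot [0.0001 0.0001 0.0005]
```

View pics/s12.png

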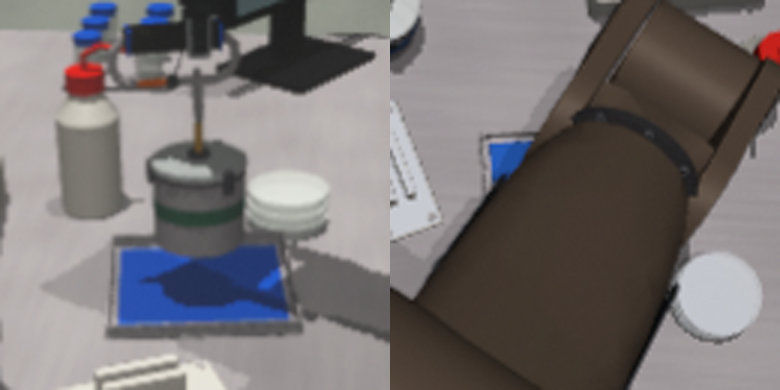

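The canister hangs upright above the tray (base at about (200,245), side view). Lowering.

```bash
python3 -m handwheel '[0,0,0.3,0,0,0,1,0,0,0.9,0,0,0,1,0,0,1.5,0,0,0,1,0,0,2.1,0,0,0,1,0,0,2.7,0,0,0,1,0,0,3.3,0,0,0,1,0,0,3.9,0,0,0,1,0,0,4.4,0,0,0,1,0,0,4.8,0,0,0,1,0,0,5.1,0,0,0,1]'|grep -E "posi|force"
python3 -m handwheel '[0,0,0.1,0,0,0,1,0,0,0.1,0,0,0,1,0,0,0.1,0,0,0,1]'|grep -E "posi|force"
python3 - <<'E'
from ov import *
s=eyes.get_image("side");P=canpts(.503,-.2145,.25,.173,.01)
B=box(.5026,-.2145,np.radians(3.5),.19,.19,.016)
cv2.imwrite("pics/s13.png",draw("side",s,P+B,220,100,130,110,6))
E
```

```text
position: [0.5029, -0.2144, 0.1995]
wrist_force: [0.4, -0.4, -11.0]
position: [0.503, -0.2145, 0.1993]
wrist_force: [0.4, -0.1, -9.2]
```

View pics/s13.png

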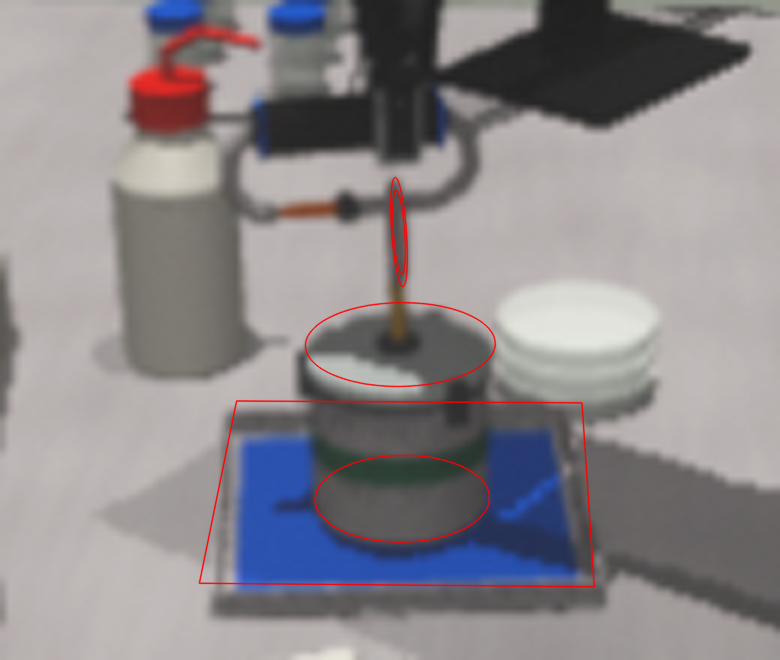

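Canister is centred over the tray to within a few mm (base at (400,545), tray between 212 and 605 px). Lowering slowly to touchdown.

```bash
python3 -m handwheel '[0,0,0.1,0,0,0,1,0,0,0.2,0,0,0,1,0,0,0.3,0,0,0,1,0,0,0.4,0,0,0,1,0,0,0.5,0,0,0,1,0,0,0.5,0,0,0,1,0,0,0.5,0,0,0,1]'|grep -E "posi|force"
python3 -m handwheel '[0,0,0.05,0,0,0,1,0,0,0.1,0,0,0,1,0,0,0.15,0,0,0,1,0,0,0.2,0,0,0,1,0,0,0.2,0,0,0,1]'|grep -E "posi|force"
python3 -m handwheel '[0,0,0.05,0,0,0,1,0,0,0.1,0,0,0,1,0,0,0.15,0,0,0,1,0,0,0.2,0,0,0,1,0,0,0.2,0,0,0,1]'|grep -E "posi|force"
```

```text
position: [0.5029, -0.2144, 0.194]
wrist_force: [0.3, -0.6, -8.4]
position: [0.5031, -0.2143, 0.1924]
wrist_force: [-0.6, 1.1, -4.2]
position: [0.503, -0.2145, 0.1901]
wrist_force: [-0.2, 0.6, -1.1]
```

Set down (Fz from −9 to −1). Lowering the handle another 8 mm for slack, checking, then releasing.

```bash
python3 -m handwheel '[0,0,0.2,0,0,0,1,0,0,0.4,0,0,0,1,0,0,0.6,0,0,0,1,0,0,0.8,0,0,0,1,0,0,0.8,0,0,0,1,0,0,0.8,0,0,0,1]'|grep -E "posi|force"
python3 - <<'E'
from ov import *
s=eyes.get_image("side")
cv2.imwrite("pics/s14.png",draw("side",s,[],240,100,100,100,6))
E
```

```text
position: [0.5029, -0.2144, 0.1819]
wrist_force: [-0.2, 0.5, -1.8]
```

View pics/s14.png

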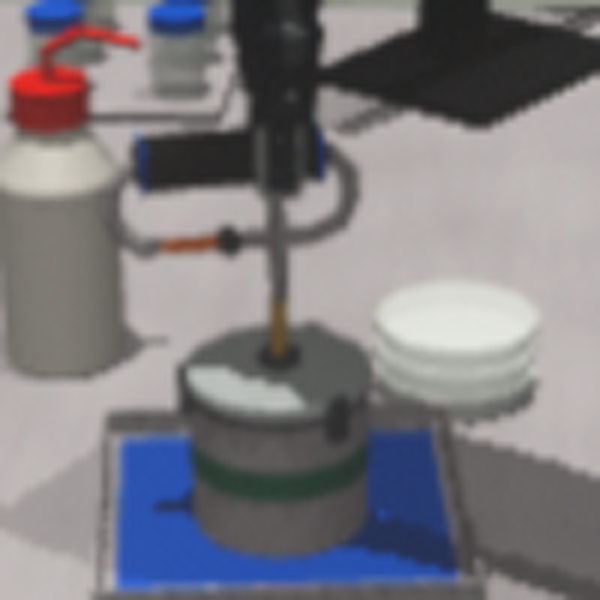

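```bash
python3 -m handwheel '[0,0,0,0,0,0,-1,0,0,0,0,0,0,-1,0,0,0,0,0,0,-1,0,0,0,0,0,0,-1,0,0,0,0,0,0,-1,0,0,0,0,0,0,-1,0,0,0,0,0,0,-1,0,0,0,0,0,0,-1,0,0,0,0,0,0,-1,0,0,0,0,0,0,-1]'
python3 - <<'E'
from ov import *
s=eyes.get_image("side")
cv2.imwrite("pics/s15.png",draw("side",s,[],240,100,100,100,6))
E
```

```text
clock: 24.37
position: [0.5029, -0.2144, 0.1821]
orientation: [[-0.969, -0.248, 0.0], [-0.248, 0.969, 0.0], [-0.0, 0.0, -1.0]]
wrist_force: [-0.3, 0.1, -0.5]
grip_width: 0.0853
```

View pics/s15.png

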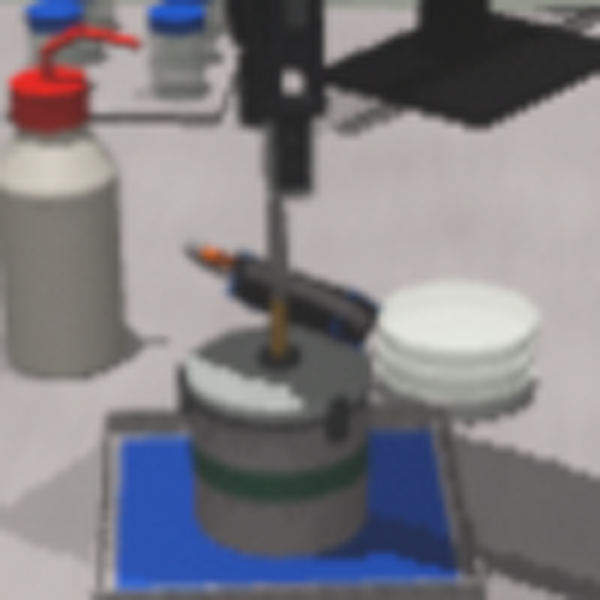

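Released: the handle has tipped over and lies on the lid, still threaded through the ring. Fingers are clear. Rising straight up.

```bash
python3 -m handwheel '[0,0,-1,0,0,0,-1,0,0,-3,0,0,0,-1,0,0,-6,0,0,0,-1,0,0,-9,0,0,0,-1,0,0,-11,0,0,0,-1,0,0,-12,0,0,0,-1,0,0,-12,0,0,0,-1,0,0,-12,0,0,0,-1]'
python3 -m handwheel '[0,0,0,0,0,0,-1,0,0,0,0,0,0,-1,0,0,0,0,0,0,-1,0,0,0,0,0,0,-1,0,0,0,0,0,0,-1,0,0,0,0,0,0,-1]' >/dev/null
python3 - <<'E'
from ov import *
s=eyes.get_image("side");t=eyes.get_image("top")
cv2.imwrite("pics/s16.png",draw("side",s,canpts(.503,-.2145,.25,.173,.002),240,100,100,100,6));cv2.imwrite("pics/t16.png",t)
a=cv2.imread("pics/side0.png");d=cv2.absdiff(a,s).max(2);cv2.imwrite("pics/s16f.png",s)
E
```

```text
clock: 25.08
position: [0.5027, -0.2143, 0.3018]
orientation: [[-0.969, -0.248, -0.0], [-0.248, 0.969, 0.0], [0.0, 0.0, -1.0]]
wrist_force: [0.0, 0.8, -0.0]
grip_width: 0.0856
```

View pics/s16.png

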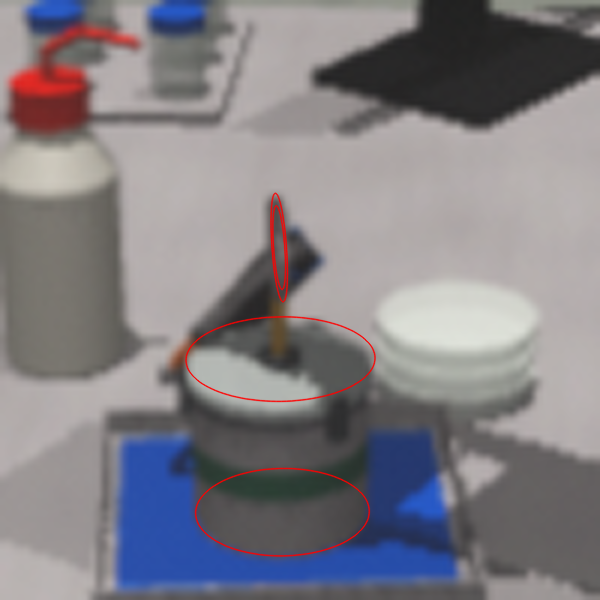

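View pics/s16f.png

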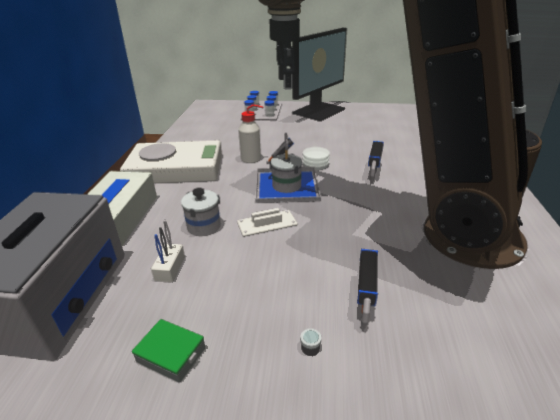

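The handle has swung again, now gate end down on the lid edge at about (180,360). I'll wait and check it is at rest.

```bash
python3 -m handwheel '[0,0,-1,0,0,0,-1,0,0,-2,0,0,0,-1,0,0,-2,0,0,0,-1,0,0,-2,0,0,0,-1,0,0,-2,0,0,0,-1,0,0,-2,0,0,0,-1,0,0,-2,0,0,0,-1,0,0,-2,0,0,0,-1]' >/dev/null
python3 - <<'E'
from ov import *
s=eyes.get_image("side");b=cv2.imread("pics/s16f.png")
cv2.imwrite("pics/s17.png",np.hstack([draw("side",b,[],250,115,65,90,6),draw("side",s,[],250,115,65,90,6)]))
cv2.imwrite("pics/s17f.png",s)
print(cv2.absdiff(s,b)[125:205,258:315].max())
E
```

```text
47
```

View pics/s17.png

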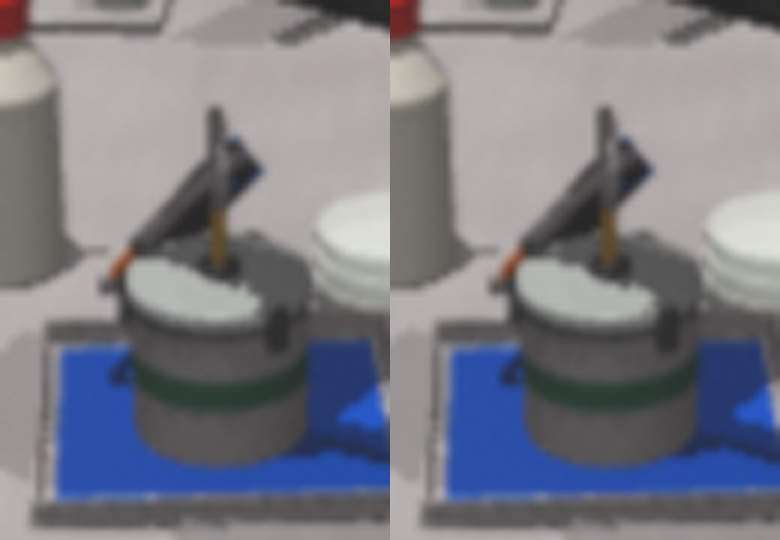

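```bash
python3 -m handwheel '[0,0,0,0,0,0,-1,0,0,0,0,0,0,-1,0,0,0,0,0,0,-1,0,0,0,0,0,0,-1,0,0,0,0,0,0,-1,0,0,0,0,0,0,-1,0,0,0,0,0,0,-1,0,0,0,0,0,0,-1,0,0,0,0,0,0,-1,0,0,0,0,0,0,-1]' >/dev/null
python3 - <<'E'
from h import *
s=eyes.get_image("side");b=cv2.imread("pics/s17f.png");a=cv2.imread("pics/side0.png")
print(cv2.absdiff(s,b)[125:205,258:315].max())
for n,(x,y,w,h) in dict(bottle=(238,110,24,53),petri=(302,148,30,20),spare=(180,185,42,48),box=(133,320,72,55),loupe=(298,328,26,26)).items(): print(n,np.median(cv2.absdiff(s,a)[y:y+h,x:x+w]))
# canister base centre from side cam
st=readout.get_state();print(st["clock"],st["wrist_force"],st["position"])
E
```

```text
3
bottle 10.0
petri 13.0
spare 11.0
box 8.0
loupe 14.0
27.2833 [ 0.07344188 -0.54503344 -0.72063506] [ 0.50291625 -0.21439152  0.32208376]
```

Everything is at rest, and bystander positions in the side view match the start: bottle (249,140), dishes (316,157), spare (200,210), box (170,348), loupe (310,341). Handing in.

```bash
python3 -c "
from plant import finish_job
print(finish_job())"
```

```text
the job is handed in; nothing more can be done
None
```

The job is handed in at about 27 s, and every check I made agreed with the task. No verdict is reported.

**What I did**
- **Clipping on:** I took the handle from the holder and pressed its gate over the ring with about 6 to 7 N. It snapped after about 29 mm, when the push died away, and a picture showed the gate shut with the ring inside.
- **Carrying:** I raised the handle 9 mm and shifted it 43 mm so the ring sat on the solid bar at about handle x −21. I then carried the canister upright to the tray and set it down slowly.
- **Letting go:** I opened the fingers and rose 14 cm clear.

**Last checks**
- The canister stands upright in the tray, a few mm from the middle by the arm's position and the side view.
- When released, the handle tipped over and swung. It came to rest leaning on the lid, still clipped through the ring, and two pictures about 0.8 s apart showed no movement.
- The bystanders looked unmoved in the side view. I judged this by eye, because a pixel comparison picked up lighting changes too.
- The side camera read about 1 px (2 to 3 mm) off the top camera throughout. I allowed for it, and the ring's height was felt rather than taken from the pictures.

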